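# Feed one bearing ball through a clip-locked escapement

### The job

The ball feeder is locked for carrying by a looped wire clip through its gate spindle: pull the clip straight out by its loop and lay it flat on the bench. Then turn the black wing knob counter-clockwise against its spring right up to its stop, keep it there until the first ball has run down to the end of the chute, and let it spring fully back, so that exactly one ball is fed and the other three wait behind the gate. Leave the micrometer, the loupe and the bushing where they are.

Things in the scene. Friction and masses are not known exactly. Their poses are not given: they have to be found in the camera images.
- feeder: Fixed ball feeder: grey base plate (x -43..55, y -113..99, top z 12 mm), aluminium chute (centreline x 11.5 mm) falling 9 degrees to +y, pillar at x -41..-28 mm with a bearing arm (34 mm wide, top z 81 mm) for the vertical gate spindle. Origin: spindle axis at bench level; z up; the clip comes out to -x. A small steel fork at x -20..-14, y +-8, top z 96 mm, open at the top, holds the clip's leg.
- gate_knob (a joint): Angle of spindle and wing knob: 0 home, grows counter-clockwise from above, stop at 1.35 rad; locked (0.2 rad play) while the clip is in. Spring return, 0.05 N m at home, 0.19 N m at the stop. Two gate pins hang from it: at about 0.85 rad the front pin frees ball 1 while the rear pin bars ball 2. Ball 1 needs 0.5 s to run down. On release the others move up one place.
- knob_top (a point): Centre of the top of the black knob, on the spindle axis, z 117 mm. Hub 29 mm diameter, one straight wing 86 mm long, 12 mm thick, z 100 to 117 mm. At home the wing makes 39 degrees with the feeder's y axis: front half (white line) leans to +x, rear half to -x; at the stop it has swung 77 degrees. Nothing else stands above z 96 mm.
- wing_rear (a point): Point in the wing's rear half, 36 mm from the axis, z 108.5 mm; at home at feeder x -22, y -28 mm; moves to +x as the knob turns. This half can be pushed from its -x side with closed fingertips.
- wing_front (a point): Point in the wing's front half, 36 mm from the axis, z 108.5 mm; at home at feeder x 22, y 28 mm; moves to -x as the knob turns.
- clip: Hitch clip of bright 4 mm wire, 25 g, level: oval loop 23 mm wide (y), 30 mm long, straight sides 16 mm, then a straight leg and a wavy arm beside it (+y). Origin: loop centre; +x along the leg to its tip, 68 mm off. Starts at z 88 mm, loop 52 mm out on the feeder's -x side, leg loose in fork and spindle; drawn 40 mm to -x it is free. Grip the loop's straight sides. Flat on the bench: z 2 mm.
- clip_tip (a point): Tip of the clip's straight leg.
- cross_hole (a point): Centre of the cross hole in the spindle, z 88 mm, fixed to the feeder; the hole runs along the feeder's x axis through the 16 mm spindle.
- ball1: First (lowest) of four bright steel bearing balls of 25 mm diameter, 64 g; origin at its centre. It waits at the gate, against the front pin.
- ball2: Second ball, touching ball 1 from behind (uphill, 25 mm towards -y). Same looks.
- ball3: Third ball, 50 mm uphill of ball 1.
- ball4: Fourth ball, 75 mm uphill of ball 1.
- nest (a point): Where the fed ball's centre comes to rest, in the V stop at the chute's low end: feeder x 11.5, y 72, z 35 mm.
- gate_seat (a point): Where the centre of the ball held by the closed gate lies: feeder x 11.5, y -5, z 47 mm.
- micrometer: Bystander: outside micrometer, 46 x 159 x 18 mm, lying beyond the feeder's high end.
- loupe: Bystander: black eye loupe, 37 mm diameter, 34 mm high, standing in front of the low end.
- bushing: Bystander: flanged brass-coloured bushing, 29 mm diameter, 22 mm high, standing in front of the feeder's low end.
Not all that is in view belongs to the job. What is shaped like the ball2 but orange or pink is not meant.

How it is judged:
By the outcome, as a careful person would: the job done as asked, in the order asked, and still so for the second after the job is handed in, with the robot touching nothing.
It also fails if it takes over 51 s, if anything falls off the work surface, if the arm or the gripper's body presses on something with over 40 N, if the wrist force passes 120 N, or if a joint passes its speed limit or range.

### The arm

A 6-joint arm with a two-finger parallel gripper is mounted at the origin on a cart in front of the work surface, level with it; the furniture and walls round the work are solid. World frame = base frame: x ahead of the robot, y to its left, z up, the work surface at z = 0. Lengths are in m, angles in rad, forces in N, time in s.
With the tool pointing down it reaches from about 0.35 to 0.85 m from the base axis. Payload 8.1 kg.
Tool frame: the origin (TCP) lies at the very end of the fingers, on their centre line; the grasp point (between the pads) lies 19 mm behind it; z points along the fingers, y is the line along which they close (so a half turn about z gives the same grasp; the last joint's range is limited). The gripper opens to 93 mm and grips with 3 to 60 N. Pads are 15 mm wide; open, the fingers measure 128 mm over their backs; the gripper's body (75 mm by 188 mm) begins 65 mm behind the grasp point.
Start: joints at [1.185, 0.13, 1.488, -0, 1.523, -0.085], TCP at [0.178, 0.573, 0.219] pointing down, gripper open.
Joint ranges: [-2.96, 2.96], [-0.89, 2.26], [0.02, 2.5], [-1.34, 4.48], [0, 2.73], [-2.66, 2.66]. Speed limits (rad/s): [2.39, 2.39, 2.79, 3.14, 3.14, 3.14].

### API

Orientations are given as a rotation vector (axis times angle).
In Python, from plant import read_state, eyes, workorder gives the robot as it stands. The module is installed in compiled form; this text tells all that it offers.
- The arm moves only by the tool play_rows, never from a script. Its argument "targets" is one flat list of numbers, 4 for each row, row after row: the shift along the tool's x, y, z in cm, then the turn about the tool's z in degrees. In form: [dx, dy, dz, roll, dx, dy, dz, roll, ...]. A call has 1 to 8 rows; each row is the pose to reach, as a shift and turn from the pose commanded when the call began, along the tool's axes at that moment; what a row does not reach only later rows make up. A row lasts 1/12 s, in which the tool goes at most 41.7 mm and 7.16 degrees, less where a joint would pass 70% of its speed; a pose out of reach is approached as far as the arm can. A call with a gripper value outside its range is refused whole. "grip" is the finger opening in cm, from 0 to 9.3, set as the call begins (left out, the last holds). The fingers move at their own pace and stop on an object; "grip_force" is the grip in N (left out, the last holds). Time passes only in rows, so rows that repeat a pose let the fingers close. It gives the time, the measured TCP pose, the force, the opening and the grip force at its end, in the units of the state.
- read_state(): the state, without advancing time (a new reading comes with each control period).
- eyes.read_camera(name): name is "scene" or "top" or "wrist"; returns a dict with "image" (384x512x3 uint8, red, green, blue), "vfov" (degrees; the focal length in pixels is half the picture's height over the tangent of half this angle, whatever the lens; pixels are square), "cx", "cy" (the principal point, pixels), "cam_to_world" (4x4, takes a point from camera to world coordinates); the wrist camera has in their place "T_tool_cam" (4x4, takes a point from camera to tool coordinates, whose origin is the TCP and whose axes are the flange's). Camera axes: x right, y up, looking along -z (the intrinsics and any distortion apply to the point x, -y, -z); pixel columns grow to the right and rows downward; lengths in m; the calibration is good to about 2 mm. A picture is of the moment at which its call begins: read the wrist's pose just before it. There is no depth.
- workorder.close_job(): hands the job in; it is judged then, once.
The state is a dict: "t": time; "q": joint angles; "dq": joint speeds; "joint_torque": joint torques, N m; "tool_pos": TCP position; "orientation": TCP orientation; "force": force on the tool from outside, world axes, zero at the start; "wrist_torque": the same for the moment, N m; "opening": finger opening in m; "gripper_force": force on a finger pad.
Only numpy, scipy, OpenCV 4.12 (cv2) and the standard library are available. Lean on these libraries where they do the work, as an engineer would, in place of code of your own. Each camera call takes 0.05 s, during which the arm holds its last target. There are 200 camera calls.

## Working session

There is one attempt and no reset: what is moved stays moved. The work goes in short steps, Python scripts to look and compute and a tool call to move; the robot and the scene stay as the last step left them, time stands still between calls to the robot, and variables do not carry over. Pictures are saved under pics/ and viewed, at most 10 in all, crops included, and the job is handed in when it is done.

Besides the shell and the picture viewer there is one more tool, called after "Request:" by a JSON object that holds its "api" and its "payload". play_rows: Moves the arm, as the interface text tells. Its arguments: {"type":"object","properties":{"targets":{"type":"array"},"grip":{"type":"number"},"grip_force":{"type":"number"}},"required":["targets"]}

```bash
mkdir -p pics; cat > h.py <<'E'
import numpy as np, cv2
from scipy.spatial.transform import Rotation as R
from plant import read_state, eyes, workorder
def shot(n,save=None):
    s=read_state(); c=eyes.read_camera(n)
    if save: cv2.imwrite('pics/'+save,cv2.cvtColor(c['image'],cv2.COLOR_RGB2BGR))
    if n=='wrist':
        T=np.eye(4);T[:3,:3]=R.from_rotvec(s['orientation']).as_matrix();T[:3,3]=s['tool_pos'];c['M']=T@c['T_tool_cam']
    else: c['M']=np.array(c['cam_to_world'])
    return c
def ray(c,u,v):
    f=192/np.tan(np.radians(c['vfov'])/2)
    d=c['M'][:3,:3]@np.array([(u-c['cx'])/f,-(v-c['cy'])/f,-1]); return c['M'][:3,3],d
def onz(c,u,v,z):
    o,d=ray(c,u,v); return o+d*(z-o[2])/d[2]
def proj(c,p):
    f=192/np.tan(np.radians(c['vfov'])/2)
    q=np.linalg.inv(c['M'])@np.append(p,1); return c['cx']+f*q[0]/-q[2], c['cy']+f*q[1]/q[2]
E
python3 - <<'E'
from h import *
a=shot('scene','s0.png');b=shot('top','t0.png');
for c in(a,b): print({k:v for k,v in c.items() if k!='image'})
s=read_state();print(s)
i=np.hstack([a['image'],b['image']])
E
```

```text
{'vfov': 49.434717320767554, 'cx': 256.9507862599483, 'cy': 190.60256029300697, 'cam_to_world': array([[-0.51521658,  0.66105821, -0.54548504,  0.14424991],
       [-0.85691696, -0.38569662,  0.34195238,  0.16060786],
       [ 0.01565869,  0.64361492,  0.76518928,  0.77021019],
       [ 0.        ,  0.        ,  0.        ,  1.        ]]), 'M': array([[-0.51521658,  0.66105821, -0.54548504,  0.14424991],
       [-0.85691696, -0.38569662,  0.34195238,  0.16060786],
       [ 0.01565869,  0.64361492,  0.76518928,  0.77021019],
       [ 0.        ,  0.        ,  0.        ,  1.        ]])}
{'vfov': 45.39085431748245, 'cx': 254.36984272287665, 'cy': 189.79907749711032, 'cam_to_world': array([[-0.06888147,  0.97582089, -0.20743416,  0.4425874 ],
       [-0.99762108, -0.06794706,  0.01163475, -0.14083653],
       [-0.00274111,  0.20774211,  0.97817979,  0.96075052],
       [ 0.        ,  0.        ,  0.        ,  1.        ]]), 'M': array([[-0.06888147,  0.97582089, -0.20743416,  0.4425874 ],
       [-0.99762108, -0.06794706,  0.01163475, -0.14083653],
       [-0.00274111,  0.20774211,  0.97817979,  0.96075052],
       [ 0.        ,  0.        ,  0.        ,  1.        ]])}
{'t': 0.1, 'q': array([ 1.18462006e+00,  1.31092791e-01,  1.48917697e+00, -3.19119181e-05,
        1.52300397e+00, -8.53833582e-02]), 'dq': array([ 0.00075091, -0.00119061, -0.00173078, -0.00028794, -0.00295874,
       -0.0002875 ]), 'joint_torque': array([ 1.53624504e-03, -5.61346042e+01, -4.93092549e+01,  7.70444074e-02,
        2.92213418e-02, -2.00949827e-06]), 'tool_pos': array([0.17755039, 0.57258301, 0.21768446]), 'orientation': array([-4.70648457e-01, -3.10577128e+00,  2.57896945e-03]), 'force': array([-0.67662204, -0.15693987, -0.24955572]), 'wrist_torque': array([0.02865543, 0.02684992, 0.00890256]), 'gripper_force': 0.0, 'opening': 0.0924728343407391}
```

View pics/s0.png

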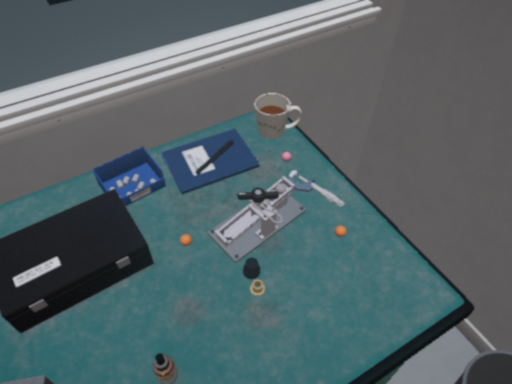

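View pics/t0.png

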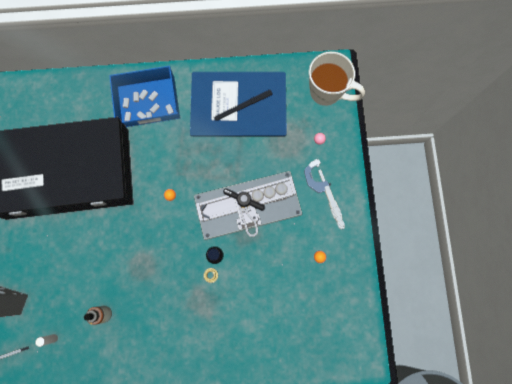

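The top view shows the feeder at about (247,205). Its clip loop is at about (250,228), towards the robot, and the knob is at (244,199). The low end is on the left, with the loupe at (214,255) and the bushing at (211,275). The micrometer is on the right.

Things that could be mistaken for the targets:
- **Balls:** bright steel balls in the chute at about (257–284,190), against orange (169,195), orange (320,257) and pink (320,139). I choose the steel ones.
- **Clip:** the only loop on the feeder is at (250,228). The bushing ring (211,275) and mug handle are not it.

Next, a close crop to check.

```bash
python3 - <<'E'
import cv2
i=cv2.imread('pics/t0.png')[165:245,185:310]
cv2.imwrite('pics/c0.png',cv2.resize(i,None,fx=6.4,fy=6.4,interpolation=cv2.INTER_CUBIC))
E
```

```text
(no output)
```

View pics/c0.png

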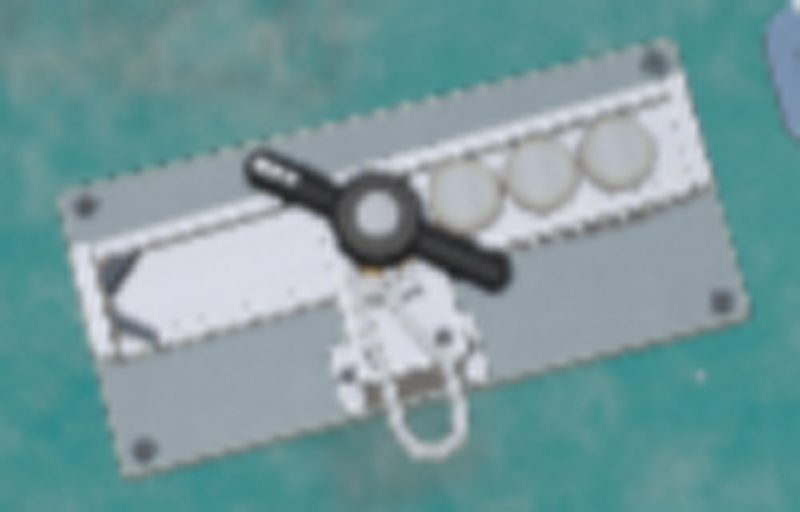

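The crop confirms the choice: the plate corners are at crop (62,192), (672,40), (748,318) and (125,478), the knob hub at (378,213), and the clip loop's outer end at (430,455). The wing's white line is at upper left.

```bash
cat >> h.py <<'E'
def fit(P,Q): # 2D rigid: world=R P + t
    P=np.array(P);Q=np.array(Q);p=P-P.mean(0);q=Q-Q.mean(0)
    a=np.arctan2((p[:,0]*q[:,1]-p[:,1]*q[:,0]).sum(),(p*q).sum())
    r=np.array([[np.cos(a),-np.sin(a)],[np.sin(a),np.cos(a)]]); t=Q.mean(0)-r@P.mean(0)
    return a,r,t,(P@r.T+t-Q)
E
python3 - <<'E'
from h import *
c=shot('top')
px=lambda x,y:(x/6.4+185-.42,y/6.4+165-.42)
P=[(.055,.099),(.055,-.113),(-.043,-.113),(-.043,.099)]
Q=[onz(c,*px(*k),.012)[:2] for k in [(62,192),(672,40),(748,318),(125,478)]]
a,r,t,e=fit(P,Q);print(np.degrees(a),t,e*1000)
k=onz(c,*px(378,213),.117)[:2];print('knob',k,r.T@(k-t)*1000)
l=onz(c,*px(430,455),.088)[:2];print('loop end',l,r.T@(l-t)*1000)
for u in[(393,405),(460,398),(388,392),(455,378)]:
  l=onz(c,*px(*u),.088)[:2];print('sides',r.T@(l-t)*1000)
s=read_state();print(R.from_rotvec(s['orientation']).as_matrix().round(3))
c=shot('wrist','w0.png');print(c['T_tool_cam'],c['vfov'])
for p in [(*t,.117),(*(r@[-.052,0]+t),.088)]: print(proj(c,p))
E
```

```text
10.340417246378614 [ 0.60626326 -0.12987809] [[ 0.29751824  2.36053959]
 [ 0.85926731 -1.35405437]
 [-0.58920199 -2.14128816]
 [-0.56758356  1.13480294]]
knob [ 0.60751688 -0.12977642] [ 1.25150841 -0.12499645]
loop end [ 0.53896981 -0.14012904] [-68.04052695   1.99445929]
sides [-50.8327058    9.02394717]
sides [-53.74061671 -10.86995892]
sides [-46.67956797   9.5226258 ]
sides [-47.54833151 -10.91046264]
[[-0.955  0.296 -0.001]
 [ 0.296  0.955 -0.001]
 [ 0.    -0.001 -1.   ]]
[[-2.50761356e-04  9.67640431e-01  2.52332980e-01  7.02236890e-02]
 [ 9.99999262e-01 -5.74114640e-05  1.21393099e-03  1.16632358e-03]
 [ 1.18913552e-03  2.52333098e-01 -9.67639702e-01 -1.66800004e-01]
 [ 0.00000000e+00  0.00000000e+00  0.00000000e+00  1.00000000e+00]] 63.42066111473642
(np.float64(-137.07762303768243), np.float64(621.4613469285456))
(np.float64(-139.35520931823305), np.float64(569.945625224113))
```

```bash
cat >> h.py <<'E'
A=np.radians(10.34);FR=np.array([[np.cos(A),-np.sin(A)],[np.sin(A),np.cos(A)]]);FT=np.array([.6063,-.1299])
def F(x,y): return FR@np.array([x,y])/1000+FT
def go(x,y,z,yaw): # feeder mm, yaw of tool x in feeder frame deg -> row cm,deg
    s=read_state();M=R.from_rotvec(s['orientation']).as_matrix()
    d=np.append(F(x,y),z/1000)-s['tool_pos'];cur=np.degrees(np.arctan2(M[1,0],M[0,0]))-np.degrees(A)
    ro=-((yaw-cur+180)%360-180)
    print('t',round(s['t'],2),'row',(M.T@d*100).round(2),round(ro,1),'F',s['force'].round(1),'op',round(s['opening'],4),'feeder', (FR.T@(s['tool_pos'][:2]-FT)*1000).round(1),round(s['tool_pos'][2]*1000,1),round(cur,1),'q6',s['q'][5].round(2))
E
python3 -c "
from h import *
go(-52,0,219,0)
c=shot('top')
for n,u,z in [('loupe',(214,255),.034),('bush',(211,275),.022),('orange',(320,257),.012)]:
  p=onz(c,*u,z)[:2];print(n,p,FR.T@(p-FT)*1000)"
```

```text
t 0.2 row [-5.715e+01 -5.682e+01 -4.000e-02] 152.4 F [ 0.9  0.3 -0.2] op 0.093 feeder [-295.6  768.2] 218.0 152.4 q6 -0.09
loupe [ 0.51149204 -0.06196418] [-81.07453637  83.84952824]
bush [ 0.47291956 -0.05289852] [-117.39341674   99.69130355]
orange [ 0.49406828 -0.27652711] [-136.72703366 -124.10151422]
```

Request:
{"api": "play_rows", "payload": {"targets": [-57.1, -56.8, 0, 152.4, -57.1, -56.8, 0, 152.4, -57.1, -56.8, 0, 152.4, -57.1, -56.8, 0, 152.4, -57.1, -56.8, 0, 152.4, -57.1, -56.8, 0, 152.4, -57.1, -56.8, 0, 152.4, -57.1, -56.8, 0, 152.4], "grip": 5}}

```text
t: 0.92
tool_pos: [0.3342, 0.2768, 0.2187]
orientation: [1.909, 2.495, 0.001]
force: [0.6, 0.1, 0.2]
opening: 0.0506
gripper_force: 0.0
```

```bash
python3 -c "
from h import *
go(-52,0,180,0)"
```

```text
t 0.92 row [-45.93  10.46   3.87] 94.8 F [0.6 0.1 0.2] op 0.0506 feeder [-194.7  448.9] 218.7 94.8 q6 0.31
```

Request:
{"api": "play_rows", "payload": {"targets": [-45.9, 10.5, 0, 94.8, -45.9, 10.5, 0, 94.8, -45.9, 10.5, 0, 94.8, -45.9, 10.5, 0, 94.8, -45.9, 10.5, 0, 94.8, -45.9, 10.5, 0, 94.8, -45.9, 10.5, 0, 94.8, -45.9, 10.5, 0, 94.8]}}

```text
t: 1.58
tool_pos: [0.4927, -0.017, 0.2188]
orientation: [2.872, 1.273, 0.001]
force: [0.8, 0.7, -0.2]
opening: 0.0498
gripper_force: 0.0
```

```bash
python3 -c "
from h import *
go(-52,0,180,0)"
```

```text
t 1.58 row [-4.86 12.84  3.88] 37.5 F [ 0.8  0.7 -0.2] op 0.0498 feeder [-91.5 131.5] 218.8 37.5 q6 0.6
```

Request:
{"api": "play_rows", "payload": {"targets": [-4.9, 12.8, 2, 37.5, -4.9, 12.8, 2, 37.5, -4.9, 12.8, 2, 37.5, -4.9, 12.8, 2, 37.5, -4.9, 12.8, 2, 37.5, -4.9, 12.8, 2, 37.5, -4.9, 12.8, 2, 37.5, -4.9, 12.8, 2, 37.5]}}

```text
t: 2.25
tool_pos: [0.5547, -0.1367, 0.1984]
orientation: [-3.128, -0.295, 0.0]
force: [0.9, -1.0, 0.6]
opening: 0.0501
gripper_force: 0.0
```

```bash
python3 -c "
from h import *
go(-52,0,180,0)
c=shot('wrist','w1.png')
for p in [(-52,0,88),(-67,0,88),(0,0,117),(-43,-113,12),(-43,99,12),(55,99,12)]: print(p,proj(c,(*F(*p[:2]),p[2]/1000)))"
```

```text
t 2.25 row [-0.01  0.26  1.84] 0.4 F [ 0.9 -1.   0.6] op 0.0501 feeder [-52.    2.6] 198.4 0.4 q6 1.05
(-52, 0, 88) (np.float64(256.8441608829486), np.float64(190.48425376566104))
(-67, 0, 88) (np.float64(256.6778493477006), np.float64(206.08552197137485))
(0, 0, 117) (np.float64(258.00559269297696), np.float64(135.45662002141782))
(-43, -113, 12) (np.float64(354.30130518242123), np.float64(167.39528778027372))
(-43, 99, 12) (np.float64(169.8682484772213), np.float64(166.11760433289342))
(55, 99, 12) (np.float64(164.31341734316203), np.float64(75.36965493901151))
```

View pics/w1.png

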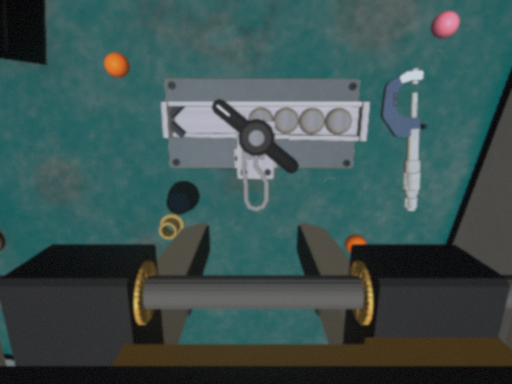

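The wrist view shows the loop sides at about x 245 and 268 and the loop end at about (256,209). The predicted centre was (257,190), so the fit is good to about 1–2 mm. The knob is at (256,136) as predicted.

Request:
{"api": "play_rows", "payload": {"targets": [-0.1, 0.25, 4, 0.4, -0.1, 0.25, 8, 0.4, -0.1, 0.25, 10, 0.4, -0.1, 0.25, 11.0, 0.4, -0.1, 0.25, 11.6, 0.4, -0.1, 0.25, 11.6, 0.4]}}

```text
t: 2.8
tool_pos: [0.5542, -0.139, 0.0823]
orientation: [-3.129, -0.283, 0.001]
force: [0.0, -0.5, 1.1]
opening: 0.0499
gripper_force: 0.0
```

Request:
{"api": "play_rows", "payload": {"targets": [0, 0, 0, 0, 0, 0, 0, 0, 0, 0, 0, 0, 0, 0, 0, 0, 0, 0, 0, 0, 0, 0, 0, 0], "grip": 0, "grip_force": 15}}

```text
t: 3.3
tool_pos: [0.5549, -0.1395, 0.0834]
orientation: [3.128, 0.281, 0.002]
force: [0.6, 0.2, -0.2]
opening: 0.0224
gripper_force: 15.0
```

```bash
python3 -c "
from h import *
go(-120,0,82,0)
shot('wrist','w2.png')"
```

```text
t 3.3 row [-6.77 -0.01  0.13] -0.1 F [ 0.6  0.2 -0.2] op 0.0224 feeder [-52.3  -0.2] 83.4 -0.1 q6 1.06
```

View pics/w2.png

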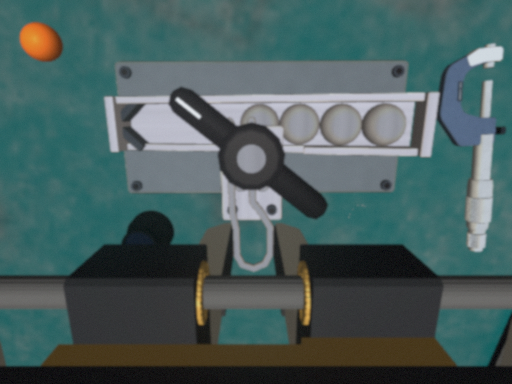

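The loop sits between the pads, at about (252,250), with a 22 mm opening. Pulling straight out.

Request:
{"api": "play_rows", "payload": {"targets": [-0.5, 0, 0, 0, -1.5, 0, 0, 0, -2.5, 0, 0, 0, -3.5, 0, 0, 0, -4.5, 0, 0, 0, -5.5, 0, 0, 0, -6.5, 0, 0, 0, -7, 0, 0, 0]}}

```text
t: 4.02
tool_pos: [0.4839, -0.152, 0.0824]
orientation: [-3.129, -0.281, 0.001]
force: [0.2, 0.4, 0.2]
opening: 0.0222
gripper_force: 15.0
```

```bash
python3 -c "
from h import *
go(-145,-25,5,0)
shot('wrist','w3.png')"
```

```text
t 4.02 row [-2.05  2.53  7.74] -0.1 F [0.2 0.4 0.2] op 0.0222 feeder [-124.4    0.3] 82.4 -0.1 q6 0.99
```

View pics/w3.png

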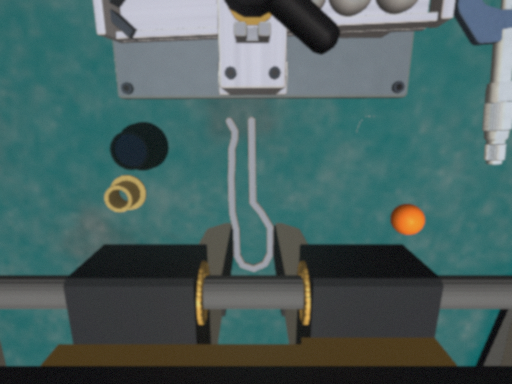

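The clip is free and level, with its tip at about (251,120). Both the bushing and the orange ball are clear of it. Lowering it to the bench.

Request:
{"api": "play_rows", "payload": {"targets": [-2, 2, 2, 0, -2, 2, 4.5, 0, -2, 2, 6.5, 0, -2, 2, 7.5, 0, -2, 2, 8, 0, -2, 2, 8.1, 0, -2, 2, 8.1, 0]}}

```text
t: 4.65
tool_pos: [0.4699, -0.1751, 0.0022]
orientation: [3.129, 0.282, 0.001]
force: [-0.4, 0.5, -0.2]
opening: 0.0221
gripper_force: 15.0
```

```bash
python3 -c "
from h import *
go(-145,-20,1,0)"
```

```text
t 4.65 row [-0.27  0.    0.12] -0.0 F [-0.4  0.5 -0.2] op 0.0221 feeder [-142.3  -20. ] 2.2 -0.0 q6 0.93
```

Request:
{"api": "play_rows", "payload": {"targets": [0, 0, 0.1, 0, 0, 0, 0.1, 0, 0, 0, 0.1, 0, 0, 0, 0.1, 0], "grip": 4}}

```text
t: 4.98
tool_pos: [0.4699, -0.1752, 0.0014]
orientation: [3.128, 0.282, 0.002]
force: [0.1, 0.1, 0.1]
opening: 0.0391
gripper_force: 0.0
```

Request:
{"api": "play_rows", "payload": {"targets": [0, 0, -1, 0, 0, 0, -5, 0, 0, 0, -9, 0, 0, 0, -13, 0, 0, 0, -15, 0, 0, 0, -15, 0, 0, 0, -15, 0, 0, 0, -15, 0]}}

```text
t: 5.65
tool_pos: [0.4688, -0.1748, 0.1501]
orientation: [-3.129, -0.281, 0.001]
force: [-0.4, 0.2, -0.7]
opening: 0.0398
gripper_force: 0.0
```

```bash
python3 -c "
from h import *
# pre-contact pose: push dir yaw -39
n=np.array([np.cos(np.radians(39)),-np.sin(np.radians(39))]);e=np.array([-np.sin(np.radians(39)),-np.cos(np.radians(39))])
p=36*e-n*(6+7.5+12);print(p)
go(*p,150,-39)
shot('wrist','w4.png')"
```

```text
[-42.47275609 -11.92958464]
t 5.65 row [ 1.008e+01 -7.700e-01  1.000e-02] 38.9 F [-0.4  0.2 -0.7] op 0.0398 feeder [-143.3  -19.5] 150.1 -0.1 q6 0.93
```

View pics/w4.png

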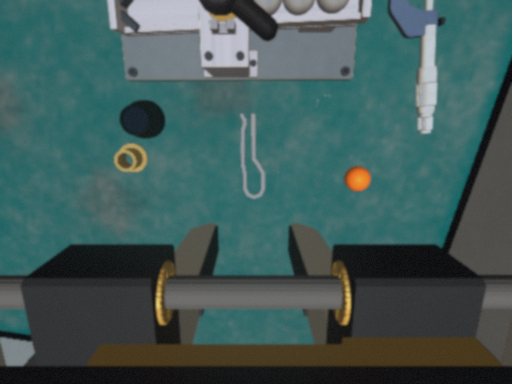

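The clip lies flat on the bench at about (252,160). Next I close the fingers and move beside the rear wing.

Request:
{"api": "play_rows", "payload": {"targets": [4, -0.8, 0, 15, 8, -0.8, 0, 30, 10.1, -0.8, 0, 38.9, 10.1, -0.8, 0, 38.9, 10.1, -0.8, 0, 38.9, 10.1, -0.8, 0, 38.9, 10.1, -0.8, 0, 38.9, 10.1, -0.8, 0, 38.9], "grip": 0}}

```text
t: 6.37
tool_pos: [0.5662, -0.1488, 0.1487]
orientation: [-3.045, 0.773, 0.005]
force: [0.2, 0.7, 0.2]
opening: 0.0003
gripper_force: 0.0
```

Request:
{"api": "play_rows", "payload": {"targets": [0, 0, 3, 0, 0, 0, 4.2, 0, 0, 0, 4.7, 0, 0, 0, 4.7, 0]}}

```text
t: 6.7
tool_pos: [0.5653, -0.1485, 0.1011]
orientation: [-3.044, 0.775, 0.008]
force: [0.0, 0.7, -0.0]
opening: 0.0003
gripper_force: 0.0
```

```bash
python3 -c "
from h import *
go(-42.5,-11.9,103,-39)
M=R.from_rotvec(read_state()['orientation']).as_matrix();p0=read_state()['tool_pos']
for th in [0,7,14,21,28,35,42,49,56,63,70,77,80]:
  a=np.radians(39-th);n=np.array([np.cos(a),-np.sin(a)]);e=np.array([-np.sin(a),-np.cos(a)])
  p=36*e-n*13.5
  d=np.append(F(*p),.103)-p0;print(th,(M.T@d*100).round(2),-th)"
```

```text
t 6.7 row [ 0.15 -0.   -0.19] 0.1 F [ 0.   0.7 -0. ] op 0.0003 feeder [-43.7 -11. ] 101.1 -38.9 q6 1.72
0 [ 1.35 -0.   -0.2 ] 0
7 [ 1.8   0.14 -0.2 ] -7
14 [ 2.26  0.22 -0.2 ] -14
21 [ 2.73  0.25 -0.2 ] -21
28 [ 3.2   0.21 -0.21] -28
35 [ 3.66  0.13 -0.21] -35
42 [ 4.11 -0.02 -0.21] -42
49 [ 4.53 -0.22 -0.21] -49
56 [ 4.93 -0.46 -0.21] -56
63 [ 5.3  -0.76 -0.22] -63
70 [ 5.62 -1.09 -0.22] -70
77 [ 5.91 -1.47 -0.22] -77
80 [ 6.01 -1.64 -0.22] -80
```

Request:
{"api": "play_rows", "payload": {"targets": [0.8, 0, -0.2, 0, 1.35, 0, -0.2, 0, 1.58, 0.07, -0.2, -3.5, 1.8, 0.14, -0.2, -7, 2.03, 0.18, -0.2, -10.5, 2.26, 0.22, -0.2, -14, 2.73, 0.25, -0.2, -21, 3.2, 0.21, -0.2, -28]}}

```text
t: 7.37
tool_pos: [0.5945, -0.1662, 0.1064]
orientation: [-3.141, 0.008, 0.002]
force: [-4.8, 3.0, 0.3]
opening: 0.0008
gripper_force: 2.4
```

```bash
cat > arc.py <<'E'
from h import *
import sys
go(0,0,103,0)
s=read_state();M=R.from_rotvec(s['orientation']).as_matrix();p0=s['tool_pos']
yaw=np.degrees(np.arctan2(M[1,0],M[0,0])-A);print('force along n',(s['force']@M)[:3].round(1))
for th in map(float,sys.argv[1:]):
  a=np.radians(39-th);n=np.array([np.cos(a),-np.sin(a)]);e=np.array([-np.sin(a),-np.cos(a)])
  p=36*e-n*13.5
  d=np.append(F(*p),.103)-p0;print(th,(M.T@d*100).round(2),round(yaw-th+39,1))
E
python3 arc.py 35 42 49 56 63 68 70 74 77
python3 -c "
from h import *
c=shot('scene');i=cv2.cvtColor(c['image'],4)[160:270,190:330];cv2.imwrite('pics/s5.png',cv2.resize(i,None,fx=5,fy=5,interpolation=2))"
```

```text
t 7.37 row [ 1.17 -3.64  0.34] -10.6 F [-4.8  3.   0.3] op 0.0008 feeder [-18.2 -33.6] 106.4 -10.6 q6 1.22
force along n [-4.8 -3.  -0.3]
35.0 [0.24 0.09 0.34] -6.6
42.0 [0.7  0.18 0.34] -13.6
49.0 [1.17 0.21 0.34] -20.6
56.0 [1.64 0.18 0.34] -27.6
63.0 [2.1  0.09 0.34] -34.6
68.0 [ 2.42 -0.    0.34] -39.6
70.0 [ 2.55 -0.05  0.34] -41.6
74.0 [ 2.8  -0.16  0.34] -45.6
77.0 [ 2.98 -0.25  0.34] -48.6
```

View pics/s5.png

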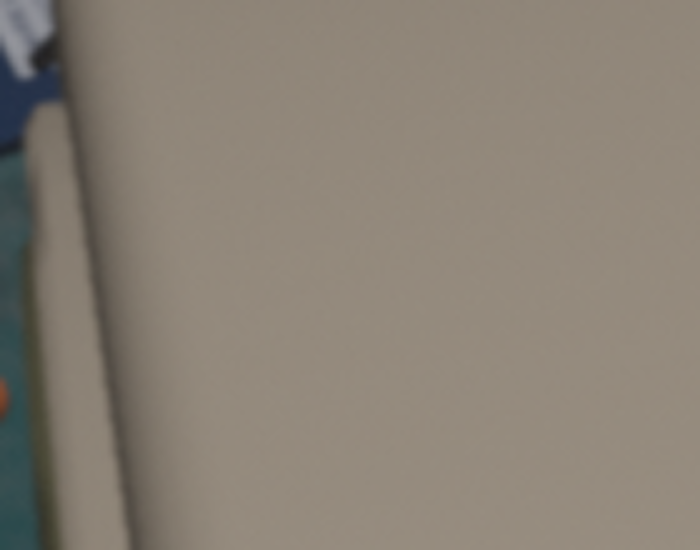

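The arm hides the feeder in that view, so I'll rely on contact force and the wrist camera. Continuing the arc.

Request:
{"api": "play_rows", "payload": {"targets": [0.24, 0.09, 0.2, -6.6, 0.7, 0.18, 0.2, -13.6, 1.17, 0.21, 0.2, -20.6, 1.64, 0.18, 0.2, -27.6, 2.1, 0.09, 0.2, -34.6, 2.42, 0, 0.2, -39.6, 2.42, 0, 0.2, -39.6]}}

```text
t: 8.0
tool_pos: [0.6185, -0.1674, 0.1046]
orientation: [2.96, 1.053, -0.002]
force: [-6.8, -0.7, 2.9]
opening: 0.0006
gripper_force: 2.9
```

```bash
python3 arc.py 72 74 77 79 81 84 88
python3 -c "
from h import *
c=shot('wrist','w5.png')"
```

```text
t 8.0 row [ 1.42 -3.68  0.16] 28.8 F [-6.8 -0.7  2.9] op 0.0006 feeder [  5.3 -39.1] 104.6 28.8 q6 0.54
force along n [-5.7 -3.8 -2.9]
72.0 [0.34 0.01 0.16] -4.2
74.0 [0.47 0.04 0.16] -6.2
77.0 [0.67 0.09 0.16] -9.2
79.0 [0.8  0.11 0.16] -11.2
81.0 [0.93 0.13 0.16] -13.2
84.0 [1.13 0.15 0.16] -16.2
88.0 [1.4  0.16 0.16] -20.2
```

View pics/w5.png

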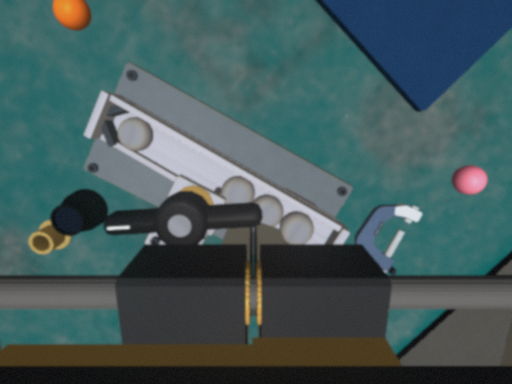

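Ball 1 has already run down to the nest at (135,133), and the other three are held back. The wing is a little short of its stop, so I keep pushing in small steps while watching the force.

Request:
{"api": "play_rows", "payload": {"targets": [0.34, 0.01, 0.1, -4.2, 0.47, 0.04, 0.1, -6.2, 0.67, 0.09, 0.1, -9.2, 0.67, 0.09, 0.1, -9.2]}}

```text
t: 8.38
tool_pos: [0.6236, -0.1656, 0.1043]
orientation: [2.866, 1.282, -0.005]
force: [-12.9, -5.9, 6.3]
opening: 0.0005
gripper_force: 6.2
```

```bash
python3 arc.py 77 79 81 84 
```

```text
t 8.38 row [ 1.5  -3.67  0.13] 37.8 F [-12.9  -5.9   6.3] op 0.0005 feeder [ 10.7 -38.2] 104.3 37.8 q6 0.39
force along n [-13.   -5.7  -6.3]
77.0 [ 0.16 -0.07  0.13] -0.2
79.0 [ 0.29 -0.02  0.13] -2.2
81.0 [0.42 0.02 0.13] -4.2
84.0 [0.61 0.07 0.13] -7.2
```

Request:
{"api": "play_rows", "payload": {"targets": [0.15, 0, 0, 0, 0.15, 0, 0, 0, 0.15, 0, 0, 0, 0.15, 0, 0, 0]}}

```text
t: 8.72
tool_pos: [0.6238, -0.1654, 0.1044]
orientation: [2.868, 1.276, -0.007]
force: [-16.4, -9.8, 8.6]
opening: 0.0005
gripper_force: 8.7
```

```bash
python3 arc.py 77 
python3 - <<'E'
from h import *
c=shot('wrist')
g=cv2.cvtColor(c['image'],cv2.COLOR_RGB2GRAY)
# white line & wing front edge in the wing: dark mask around hub
u,v=proj(c,(*F(0,0),.117));print(u,v)
for th in (70,74,77,80):
  a=np.radians(39-th);e=np.array([np.sin(a),np.cos(a)])
  print(th,proj(c,(*F(*(40*e)),.117)))
m=(g>170).astype('uint8')
n,l,st,ce=cv2.connectedComponentsWithStats(m)
for k in range(1,n):
  if 8<st[k,4]<300: print(st[k],ce[k].round(1))
cv2.imwrite('pics/w6.png',c['image'][...,::-1])
E
```

```text
t 8.72 row [ 1.47 -3.67  0.13] 37.6 F [-16.4  -9.8   8.6] op 0.0005 feeder [ 10.8 -38. ] 104.4 37.6 q6 0.4
force along n [-18.3  -5.7  -8.6]
77.0 [ 0.14 -0.06  0.14] -0.4
184.71220985857013 222.00981885077567
70 (np.float64(107.98217604279782), np.float64(213.71569041062725))
74 (np.float64(108.19504135494486), np.float64(218.75897828039845))
77 (np.float64(108.59816156792309), np.float64(222.5239523421294))
80 (np.float64(109.20649962242314), np.float64(226.26262986910828))
[107 119   4   5  13] [108.8 121.1]
[212 196  10   8  50] [215.7 200.3]
[158 198   4   5  12] [159.5 200. ]
[458 212  17  16 205] [466.3 219.2]
[106 223  23   4  53] [116.4 224.6]
[139 232  24  11  89] [151.2 238.5]
[385 232  25  17 286] [397.2 239.6]
[381 256   9  11  51] [384.6 260.9]
[246 300   2   8  10] [246.8 303.3]
[258 303   2   8   9] [258.9 306.4]
```

The force rises (13 to 18 N) with no further movement, and the white line is at (116,225), which matches about 77°. So the wing is at its stop. I hold it there a bit longer, then return along the arc.

Request:
{"api": "play_rows", "payload": {"targets": [0.1, 0, 0, 0, 0.1, 0, 0, 0, 0.1, 0, 0, 0, 0.1, 0, 0, 0, 0.1, 0, 0, 0, 0.1, 0, 0, 0]}}

```text
t: 9.27
tool_pos: [0.6238, -0.1653, 0.1043]
orientation: [2.868, 1.275, -0.01]
force: [-18.6, -11.4, 9.2]
opening: 0.0004
gripper_force: 10.4
```

```bash
python3 arc.py 70 63 56 49 42 35 28 21 14 7 0
```

```text
t 9.27 row [ 1.45 -3.67  0.12] 37.6 F [-18.6 -11.4   9.2] op 0.0004 feeder [ 10.9 -38. ] 104.3 37.6 q6 0.4
force along n [-21.   -6.2  -9. ]
70.0 [-0.3  -0.25  0.13] 6.6
63.0 [-0.7  -0.49  0.14] 13.6
56.0 [-1.08 -0.78  0.14] 20.6
49.0 [-1.41 -1.11  0.14] 27.6
42.0 [-1.7  -1.48  0.14] 34.6
35.0 [-1.95 -1.88  0.14] 41.6
28.0 [-2.14 -2.3   0.15] 48.6
21.0 [-2.28 -2.75  0.15] 55.6
14.0 [-2.36 -3.21  0.15] 62.6
7.0 [-2.39 -3.68  0.15] 69.6
0.0 [-2.36 -4.15  0.15] 76.6
```

Request:
{"api": "play_rows", "payload": {"targets": [-0.7, -0.25, 0, 6.6, -1.1, -0.49, 0, 13.6, -1.5, -0.78, 0, 20.6, -1.8, -1.1, 0, 27.6, -2.1, -1.5, 0, 34.6, -2.35, -1.9, 0, 41.6, -2.55, -2.3, 0, 48.6, -2.7, -2.75, 0, 55.6]}}

```text
t: 9.93
tool_pos: [0.5878, -0.165, 0.1042]
orientation: [3.132, -0.218, 0.002]
force: [-3.4, -2.7, 1.2]
opening: 0.0006
gripper_force: 2.2
```

```bash
python3 arc.py 14 7 0; python3 -c "
from h import *
go(-54,-2,103,-39)"
```

```text
t 9.93 row [ 1.34 -3.73  0.12] -18.3 F [-3.4 -2.7  1.2] op 0.0006 feeder [-24.5 -31.2] 104.2 -18.3 q6 1.35
force along n [-3.   3.2 -1.2]
14.0 [-0.42 -0.31  0.12] 6.7
7.0 [-0.82 -0.55  0.12] 13.7
0.0 [-1.19 -0.84  0.12] 20.7
t 9.93 row [-3.72 -1.85  0.11] 20.7 F [-3.4 -2.7  1.2] op 0.0006 feeder [-24.5 -31.2] 104.2 -18.3 q6 1.35
```

Request:
{"api": "play_rows", "payload": {"targets": [-0.5, -0.3, 0, 6.7, -0.9, -0.55, 0, 13.7, -1.4, -0.85, 0, 20.7, -2.2, -1.2, 0, 20.7, -3.2, -1.6, 0, 20.7, -4.2, -1.85, 0, 20.7, -4.2, -1.85, 0, 20.7]}}

```text
t: 10.52
tool_pos: [0.5478, -0.1388, 0.1034]
orientation: [3.049, -0.759, 0.001]
force: [0.4, 0.2, -0.3]
opening: 0.0002
gripper_force: 0.0
```

Request:
{"api": "play_rows", "payload": {"targets": [-1, 0, -3, 0, -2, 0, -7, 0, -4, 0, -10, 0, -6, 0, -10, 0, -6, 0, -10, 0, -6, 0, -10, 0, -6, 0, -10, 0]}}

```text
t: 11.1
tool_pos: [0.4958, -0.1112, 0.2024]
orientation: [3.048, -0.762, 0.0]
force: [-0.5, -0.8, 0.2]
opening: 0.0007
gripper_force: 0.0
```

```bash
python3 -c "
from h import *
go(0,0,200,0)
c=shot('wrist');t=shot('top')['image'];w=c['image']
b=cv2.resize(t[160:290,185:345],None,fx=2.4,fy=2.4,interpolation=2)
b=cv2.copyMakeBorder(b,0,384-b.shape[0],0,0,cv2.BORDER_CONSTANT)
o=np.hstack([cv2.resize(w,(416,312)),b[:312]]) 
print(o.shape);cv2.imwrite('pics/fin.png',o[...,::-1])"
```

```text
t 11.1 row [10.63 -3.55  0.24] -38.4 F [-0.5 -0.8  0.2] op 0.0007 feeder [-105.4   38.2] 202.4 -38.4 q6 1.74
(312, 800, 3)
```

View pics/fin.png

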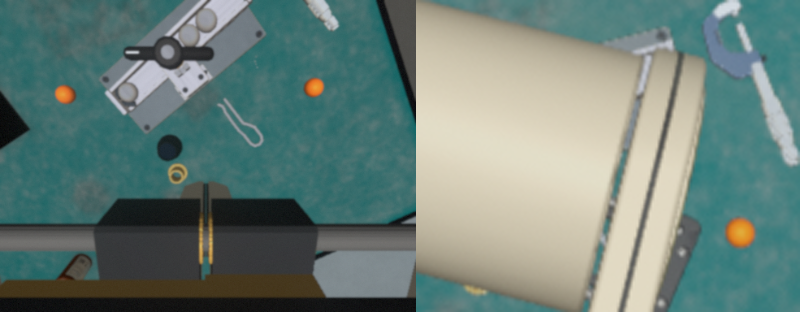

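Ball 1 is in the nest at (128,92). The other balls wait behind the gate around (190–205,20–35), the wing is back home, the clip lies flat at (242,122), and the loupe, bushing and micrometer have not moved.

```bash
python3 -c "
from h import *
print(workorder.close_job())"
```

```text
the job is handed in; nothing more can be done
None
```

I handed the job in at about 11 s of the 51 s allowed: the clip is out and flat on the bench, one ball was fed to the nest, the other three wait behind the gate, the knob is back home, and I saw no bystander moved.

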